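Lay out a keepsake box for glue-up

TASK

Lay the box parts out for gluing around the fixed bottom panel, whose white strip marks its front edge: the board with the brass plate in front, the pale board behind, and, seen from the front, the plain dark end on the left and the one with the white disc on the right, each flat, face up, parallel to its edge, centred on it and 40 mm clear of it for the glue brush. Stand the cross divider on the middle of the panel, its long slat along the panel's long side. Let everything go, and leave the glue bottle, brush and small open box alone.

Things in the scene. Friction and masses are not known exactly. Their poses are not given: they have to be found in the camera images.
- bottom: Box bottom panel, dark walnut, fixed to the bench, 100 x 72 x 8 mm, a 12 mm wide white strip in its top along one long edge, the FRONT edge. Any turn. Origin: centre of underside, on the bench; y along its 100 mm length. Front edge faces its -x, back edge +x, left edge +y, right edge -y (left, right as seen standing at the front edge looking to the back edge).
- front: Front board of the box: dark walnut, 100 x 36 x 12 mm, with a brass keyhole plate (34 x 18 mm) in the middle of its face. Lies flat, face up, loose on the bench at the start. Origin: centre of its underside; x along its length, y across its width, z up. Looks the same after a half turn about z. Weighs about 35 g.
- back: Back board of the box: pale maple, plain, 100 x 36 x 12 mm. Lies flat, face up, loose on the bench at the start. Origin: centre of its underside; x along its length, y across its width, z up. Looks the same after a half turn about z. Weighs about 35 g.
- left_end: Left end board of the box: dark walnut, plain, 72 x 36 x 12 mm. Lies flat, face up, loose on the bench at the start. Origin: centre of its underside; x along its length, y across its width, z up. Looks the same after a half turn about z. Weighs about 25 g.
- right_end: Right end board of the box: dark walnut, 72 x 36 x 12 mm, with a round white inlay of 24 mm diameter in the middle of its face. Lies flat, face up, loose on the bench at the start. Origin: centre of its underside; x along its length, y across its width, z up. Looks the same after a half turn about z. Weighs about 25 g.
- divider: Cross divider: two pale maple slats crossing at right angles at their middles, 9 mm thick, 26 mm high, upright; the long slat 84 mm (along its x), the short 56 mm (along y). One piece, 30 g. Origin: centre of the cross, underside; z up. Same after a half turn about z. Can be pinched across an arm of the long slat 27 mm from the centre.
- glue: Bystander, leave alone: yellow glue bottle, 54 mm across and 130 mm high, upright. Origin: centre of its underside.
- brush: Bystander, leave alone: glue brush with a red handle, 170 mm long, lying on the far part of the bench, roughly along world y.
- keybox: Bystander, leave alone: small open walnut box with pale splines in it, on the far part of the bench, 120 x 160 x 45 mm. Origin: centre of its underside.
There are look-alikes about, which are no part of the job. What is shaped like the front but blue or turquoise is not meant.

How it is judged:
At the end, for the whole second after the job is handed in: Each board lies face up on the bench, within 13 mm (along and across) of the place centred on its own panel edge with a 40 mm gap, parallel within 0.2 rad; the divider stands on the panel, centred within 10 mm, long slat along the long side within 0.2 rad; all released and at rest (x of front in the frame of bottom between -0.107 and -0.081 m and y of front in the frame of bottom between -0.013 and 0.013 m and z of front in the frame of bottom between -0.004 and 0.004 m and angle between the x axis of each of front, back, divider and the y axis of bottom, either way round below 0.2 rad and angle between each of front, back, left_end, right_end, divider's own z axis and vertical below 0.1 rad and linear speed of each of front, back, left_end, right_end, divider below 0.02 m/s and angular speed of each of front, back, left_end, right_end, divider below 0.2 rad/s and x of back in the frame of bottom between 0.081 and 0.107 m and y of back in the frame of bottom between -0.013 and 0.013 m and z of back in the frame of bottom between -0.004 and 0.004 m and x of left_end in the frame of bottom between -0.013 and 0.013 m and y of left_end in the frame of bottom between 0.095 and 0.121 m and z of left_end in the frame of bottom between -0.004 and 0.004 m and angle between the x axis of each of left_end, right_end and the x axis of bottom, either way round below 0.2 rad and x of right_end in the frame of bottom between -0.013 and 0.013 m and y of right_end in the frame of bottom between -0.121 and -0.095 m and z of right_end in the frame of bottom between -0.004 and 0.004 m and x of divider in the frame of bottom between -0.01 and 0.01 m and y of divider in the frame of bottom between -0.01 and 0.01 m and z of divider in the frame of bottom between 0.004 and 0.012 m); the robot touches nothing.
It fails at once if the glue bottle pushed or moved by more than 30 mm (distance of glue from where it was at the start of the episode above 0.03 m).
It fails at once if the brush pushed or moved by more than 30 mm (distance of brush from where it was at the start of the episode above 0.03 m).
It fails at once if the small open box pushed or moved by more than 30 mm (distance of keybox from where it was at the start of the episode above 0.03 m).
It also fails if it takes over 115 s, if anything falls off the work surface, if the arm or the gripper's body presses on something with over 40 N, if the wrist force passes 120 N, or if a joint passes its speed limit or range.

ROBOT

A 6-joint arm with a two-finger parallel gripper is mounted at the origin on the work surface. World frame = base frame: x ahead of the robot, y to its left, z up, the work surface at z = 0. Lengths are in m, angles in rad, forces in N, time in s.
With the tool pointing down it reaches from about 0.325 to 0.9 m from the base axis. Payload 6.1 kg.
Tool frame: the origin (TCP) lies at the very end of the fingers, on their centre line; the grasp point (between the pads) lies 19 mm behind it; y points along the fingers, x is the direction in which the jaws open and shut, and the axes are right-handed (so a half turn about y gives the same grasp; the last joint's range is limited). The gripper opens to 87 mm and grips with 3 to 60 N. Pads are 19 mm wide; open, the fingers measure 117 mm over their backs; the gripper's body (75 mm by 190 mm) begins 51 mm behind the grasp point.
Start: joints at [1.187, 0.22, 1.526, -0, 1.395, -0.126], TCP at [0.159, 0.604, 0.223] pointing down, gripper open.
Joint ranges: [-2.98, 2.98], [-0.91, 2.08], [0.09, 2.57], [-1.24, 4.39], [0.2, 2.65], [-2.68, 2.68]. Speed limits (rad/s): [2.57, 2.57, 3.01, 3.14, 3.14, 3.14].

INTERFACE

Orientations are given as a rotation vector (axis times angle).
In Python, from plant import bot, vision, job gives the robot as it stands. The module is installed in compiled form; this text tells all that it offers.
- The arm moves only by the tool drive_tool, never from a script. Its argument "series" is text: rows parted by semicolons, each of 5 numbers parted by spaces: the opening, from 0 (shut) to 1 (fully open), then the shift along the world's x, y, z in m, then the turn about the world's z in degrees. A call has 1 to 5 rows; each row shifts and turns the pose as measured when the row begins; what a row does not reach is not made up. A row lasts 1/8 s, in which the tool goes at most 62.5 mm and 10.7 degrees, less where a joint would pass 70% of its speed; a pose out of reach is approached as far as the arm can. A call with a gripper value outside its range is refused whole. The fingers move at their own pace and stop on an object; "force" is the grip in N (left out, the last holds). Time passes only in rows, so rows that do not move let the fingers close. It gives the time, the measured TCP pose, the force and the opening at its end, in the units of the state.
- bot.get_obs(): the state, without advancing time (a new reading comes with each control period).
- vision.grab_frame(name): name is "side" or "top" or "wrist"; returns a dict with "frame" (400x640x3 uint8, red, green, blue), "K" (3x3 intrinsics, pixels), "k1" (the pictures are not rectified: a ray, as slopes to the right and down, at radius r is drawn at 1 + k1 r^2 times it, then the intrinsics apply), "R" (3x3) and "t" (3): a world point X has camera coordinates R X + t; the wrist camera has in their place "mount" (4x4, takes a point from camera to tool coordinates, whose origin is the TCP and whose axes are the tool frame's). Camera axes: x right, y down, z forward; pixel columns grow to the right and rows downward; lengths in m; the calibration is good to about 2 mm. A picture is of the moment at which its call begins: read the wrist's pose just before it. There is no depth.
- job.job_done(): hands the job in, once; it reports no verdict.
The state is a dict: "time": time; "joint_positions": joint angles; "dq": joint speeds; "tau": joint torques, N m; "tcp_pos": TCP position; "eef_rot": TCP orientation; "force": force on the tool from outside, world axes, zero at the start; "ft_torque": the same for the moment, N m; "grip_width": finger opening in m.
Only numpy, scipy, OpenCV 4.12 (cv2) and the standard library are available. Lean on these libraries where they do the work, as an engineer would, in place of code of your own. Each camera call takes 0.05 s, during which the arm holds its last target.

## Working session

There is one attempt and no reset: what is moved stays moved. The work goes in short steps, Python scripts to look and compute and a tool call to move; the robot and the scene stay as the last step left them, time stands still between calls to the robot, and variables do not carry over. Pictures are saved under pics/ and viewed, and the job is handed in when it is done.

Besides the shell and the picture viewer there is one more tool, called after "Call:" as a command line: name --argument value ..., lists and objects as JSON in quotes. drive_tool: Moves the arm, as the interface text tells. Its arguments: {"type":"object","properties":{"series":{"type":"string"},"force":{"type":"number"}},"required":["series"]}

```bash
mkdir -p pics; python3 - <<'E'
from plant import bot,vision,job
import cv2,pickle
o=bot.get_obs();print(o)
d={}
for n in ("top","side","wrist"):
    f=vision.grab_frame(n);d[n]=f
    cv2.imwrite(f"pics/a_{n}.png",f["frame"][:,:,::-1])
    print(n,{k:v for k,v in f.items() if k!="frame"})
pickle.dump((o,d),open("a.pkl","wb"))
E
```

```text
{'time': 0.0, 'joint_positions': array([ 1.18686418e+00,  2.21230847e-01,  1.52757738e+00, -2.26789376e-05,
        1.39468330e+00, -1.26105533e-01]), 'dq': array([ 0.00068833, -0.00262659, -0.00023985, -0.00010447,  0.00045387,
       -0.0009288 ]), 'tau': array([-1.28704898e-03, -4.94610322e+01, -3.87367880e+01,  6.97027612e-02,
        5.74625109e-02, -1.57286972e-04]), 'tcp_pos': array([0.15914996, 0.60377628, 0.22145217]), 'eef_rot': array([-1.32120323, -1.01599019,  1.01870168]), 'force': array([ 0.54776843, -0.67884719, -0.1305928 ]), 'ft_torque': array([-0.02217879,  0.0465902 , -0.01231729]), 'grip_width': 0.08695432361109957}
top {'K': array([[410.04129273,   0.        , 315.31662451],
       [  0.        , 410.04129273, 200.01579798],
       [  0.        ,   0.        ,   1.        ]]), 'k1': 0.017307942156704642, 'R': array([[-0.06099825, -0.99813265,  0.00323018],
       [-0.97771083,  0.05909824, -0.20146696],
       [ 0.20089986, -0.01544731, -0.97948998]]), 't': array([0.03311791, 0.56472175, 1.0497936 ])}
side {'K': array([[397.40833316,   0.        , 320.36987378],

[... 182 characters left out ...]
],
       [-0.20237019, -0.58724035, -0.78370599],
       [ 0.23393844,  0.74810718, -0.6209738 ]]), 't': array([-0.53711553,  0.14732508,  0.96898761])}
wrist {'K': array([[278.8319277 ,   0.        , 322.57601558],
       [  0.        , 278.8319277 , 199.18103516],
       [  0.        ,   0.        ,   1.        ]]), 'k1': -0.019794741366945038, 'mount': array([[ 9.99999993e-01,  1.10586261e-04, -3.05079670e-05,
        -5.53017427e-05],
       [ 5.73024793e-05, -2.51136447e-01,  9.67951694e-01,
        -1.61821035e-01],
       [ 9.93804962e-05, -9.67951689e-01, -2.51136451e-01,
         6.83591075e-02],
       [ 0.00000000e+00,  0.00000000e+00,  0.00000000e+00,
         1.00000000e+00]])}
```

View pics/a_top.png

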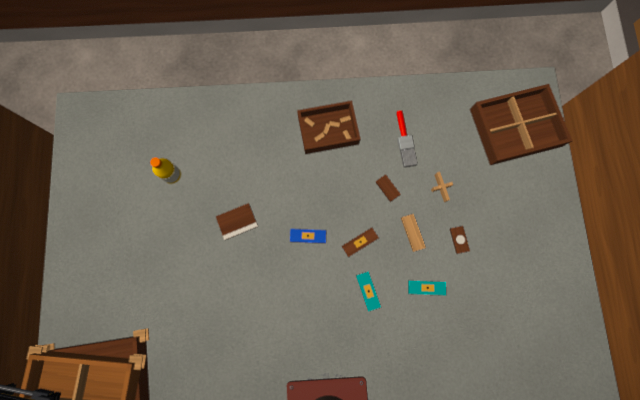

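View pics/a_side.png

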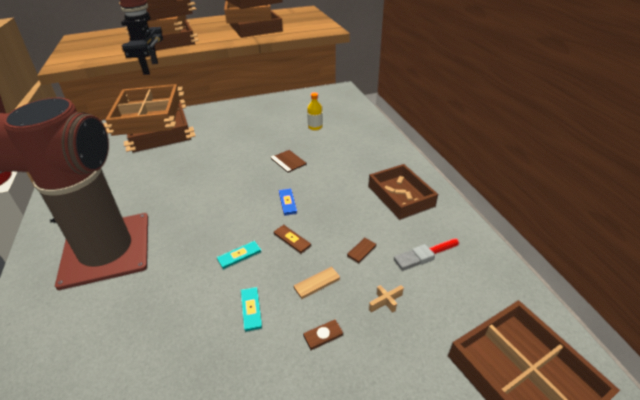

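View pics/a_wrist.png

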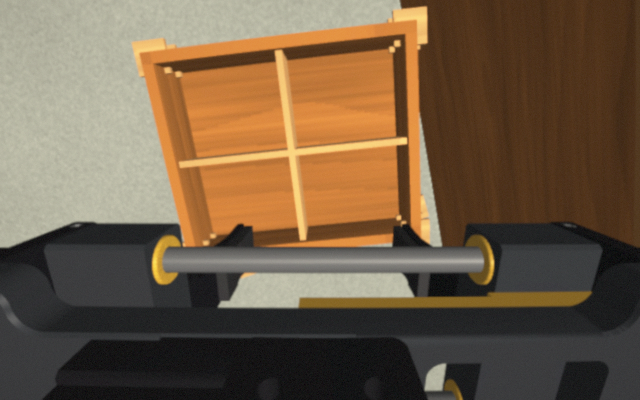

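```bash
cat > h.py <<'E'
import numpy as np,cv2,pickle
from scipy.optimize import minimize
from scipy.spatial.transform import Rotation as Ro
def proj(f,X,R=None,t=None):
    R=f["R"] if R is None else R; t=f["t"] if t is None else t
    k=np.array([f["k1"],0,0,0,0.])
    return cv2.projectPoints(np.asarray(X,float).reshape(-1,1,3),cv2.Rodrigues(R)[0],np.asarray(t,float),f["K"],k)[0].reshape(-1,2)
def unproj(f,uv,z,R=None,t=None):
    R=f["R"] if R is None else R; t=f["t"] if t is None else t
    n=cv2.undistortPoints(np.array(uv,float).reshape(-1,1,2),f["K"],np.array([f["k1"],0,0,0,0.])).reshape(-1,2)
    d=np.c_[n,np.ones(len(n))]@R; c=-R.T@t
    return c+d*((z-c[2])/d[:,2])[:,None]
def wristcam(f,o):
    Rt=Ro.from_rotvec(o["eef_rot"]).as_matrix();M=f["mount"]
    Rcw=Rt@M[:3,:3];c=Rt@M[:3,3]+o["tcp_pos"]
    return Rcw.T,-Rcw.T@c
def fgmask(img):
    hsv=cv2.cvtColor(img,cv2.COLOR_RGB2HSV).astype(int)
    return (((hsv[...,1]>75)|(hsv[...,2]>190))).astype(np.uint8)
S=4
SOLID={'front':[(100,36,0,12)],'back':[(100,36,0,12)],'left_end':[(72,36,0,12)],'right_end':[(72,36,0,12)],
 'bottom':[(72,100,0,8)],'divider':[(84,9,0,26),(9,56,0,26)]}
def sil(f,name,p,base=0,S=S):
    m=np.zeros((400*S,640*S),np.uint8);c,s=np.cos(p[2]),np.sin(p[2])
    for a,b,z0,z1 in SOLID[name]:
        P=np.array([(i*a/2e3,j*b/2e3,k/1e3+base) for i in(-1,1) for j in(-1,1) for k in(z0,z1)])
        X=np.c_[p[0]+c*P[:,0]-s*P[:,1],p[1]+s*P[:,0]+c*P[:,1],P[:,2]]
        uv=(proj(f,X)+.5)*S-.5
        h=cv2.convexHull(np.round(uv*16).astype(np.int32));cv2.fillConvexPoly(m,h,1,shift=4)
    return m
def fit(fs,name,p0,base=0,mfun=fgmask):
    ms=[]
    for f in fs:
        g=mfun(f["frame"])
        n,lab=cv2.connectedComponents(g)
        u=proj(f,[[p0[0],p0[1],.01]])[0]; r=np.hypot(*(np.mgrid[0:400,0:640]-np.array([u[1],u[0]])[:,None,None]))
        l=np.where(lab>0,r,1e9);k=lab.flat[l.argmin()]
        ms.append(cv2.resize((lab==k).astype(np.uint8)*255,None,fx=S,fy=S,interpolation=cv2.INTER_CUBIC)>127)
    def cost(q):
        p=[q[0]/1e3,q[1]/1e3,q[2]/50];e=0
        for f,m in zip(fs,ms):
            s=sil(f,name,p,base)>0
            e+=1-(s&m).sum()/(s|m).sum()
        return e/len(fs)
    best=None
    for d in ([0,.4,-.4,.8,-.8,1.2] if len(p0)==3 else np.arange(6)*np.pi/6):
        q0=np.array([p0[0]*1e3,p0[1]*1e3,((p0[2] if len(p0)==3 else 0)+d)*50])
        r=minimize(cost,q0,method='Nelder-Mead',options=dict(initial_simplex=q0+np.array([[0,0,0],[8,0,0],[0,8,0],[0,0,10]]),xatol=.1,fatol=1e-4,maxiter=120))
        if best is None or r.fun<best.fun:best=r
    q=best.x
    return np.array([q[0]/1e3,q[1]/1e3,q[2]/50]),best.fun
E
python3 - <<'E'
from h import *
o,d=pickle.load(open("a.pkl","rb"))
f=d["top"];s=d["side"]
g=np.vstack([fgmask(f["frame"])*255])
cv2.imwrite("pics/m_top.png",g)
seeds=dict(front=(361,242),back=(413,232),left_end=(388,188),right_end=(460,240),bottom=(237,220),divider=(442,186),glue=(160,165),brush=(404,138),keybox=(328,127),t1=(368,291),t2=(427,288),b1=(308,236),box2=(520,125))
P={}
for n,u in seeds.items():
    x=unproj(f,[u],.012)[0]; 
    if n in SOLID:
        r1=fit([f],n,x[:2]);r2=fit([s],n,r1[0]);r=fit([f,s],n,r1[0]);P[n]=r[0]
        print(n,r1[0].round(4),round(r1[1],3),'|',r2[0].round(4),round(r2[1],3),'|',r[0].round(4),round(r[1],3))
    else: print(n,x.round(3))
pickle.dump(P,open("P.pkl","wb"))
for nm,ff in(("top",f),("side",s)):
    im=cv2.resize(ff["frame"][:,:,::-1],None,fx=4,fy=4,interpolation=cv2.INTER_CUBIC)
    for n,p in P.items():
        c,_=cv2.findContours(sil(ff,n,p),0,2);cv2.drawContours(im,c,-1,(0,255,0),1)
    c=im[640:1240,800:1940] if nm=="top" else im[560:1400,900:1700]
    cv2.imwrite(f"pics/fit_{nm}.png",cv2.resize(c,None,fx=.7,fy=.7))
E
```

```text
front [ 0.4511 -0.1179  2.0624] 0.046 | [ 0.453  -0.1133  2.0312] 0.127 | [ 0.4512 -0.1173  2.058 ] 0.103
back [ 0.4683 -0.2671  0.2462] 0.041 | [ 0.4708 -0.2637  0.2614] 0.068 | [ 0.4689 -0.2664  0.248 ] 0.082
left_end [ 0.5998 -0.2095  0.5624] 0.055 | [ 0.6012 -0.2049  0.5747] 0.152 | [ 0.5998 -0.209   0.5582] 0.122
right_end [ 0.4407 -0.3934  0.1451] 0.128 | [ 0.4435 -0.3905  0.1727] 0.117 | [ 0.4416 -0.3927  0.1486] 0.143
bottom [0.5327 0.2231 0.3328] 0.128 | [0.5303 0.2293 0.258 ] 0.165 | [0.5311 0.2241 0.2989] 0.158
divider [ 0.5924 -0.3608  3.363 ] 0.074 | [ 0.595  -0.3571  3.3726] 0.068 | [ 0.5927 -0.3598  3.3702] 0.138
glue [0.704 0.434 0.012]
brush [ 0.743 -0.27   0.012]
keybox [ 0.79  -0.052  0.012]
t1 [ 0.317 -0.128  0.012]
t2 [ 0.316 -0.287  0.012]
b1 [0.475 0.024 0.012]
box2 [ 0.762 -0.611  0.012]
```

View pics/fit_top.png

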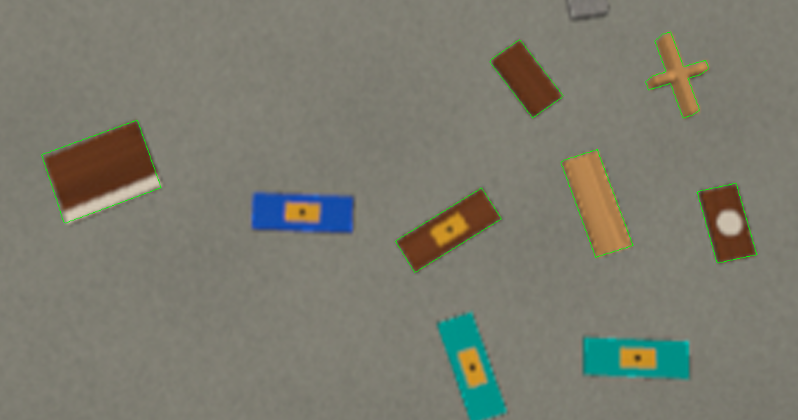

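View pics/fit_side.png

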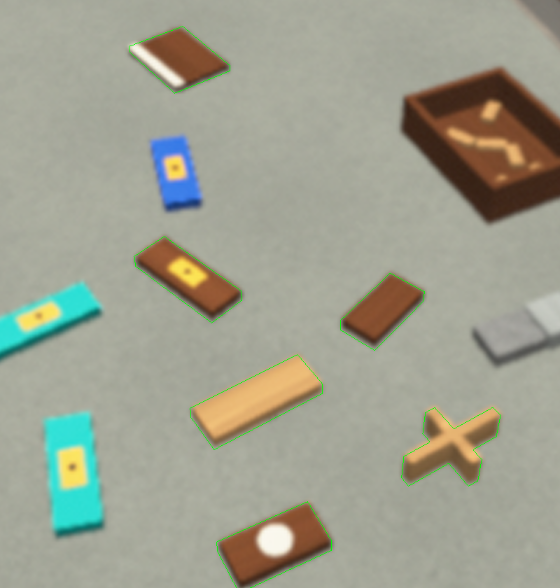

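```bash
python3 - <<'E'
from h import *
o,d=pickle.load(open("a.pkl","rb"))
R=Ro.from_rotvec(o["eef_rot"]).as_matrix();print(R.round(3))
def mf(img):
    hsv=cv2.cvtColor(img,cv2.COLOR_RGB2HSV).astype(int)
    return ((hsv[...,1]>75)|(hsv[...,2]>140)).astype(np.uint8)
P=pickle.load(open("P.pkl","rb"))
for c in(["top"],["side"],["top","side"]):
    for n in("bottom","right_end"):
        r=fit([d[k] for k in c],n,P[n],mfun=mf);print(n,c,r[0].round(4),round(r[1],3))
E
```

```text
[[ 0.255 -0.001 -0.967]
 [ 0.967 -0.002  0.255]
 [-0.002 -1.     0.   ]]
bottom ['top'] [0.5302 0.2224 0.3348] 0.055
right_end ['top'] [ 0.4407 -0.3934  0.145 ] 0.061
bottom ['side'] [ 0.1146 -0.3674  6.0145] 0.988
right_end ['side'] [ 0.4476 -0.5011  3.003 ] 0.994
bottom ['top', 'side'] [0.5301 0.2231 0.3343] 0.526
right_end ['top', 'side'] [ 0.4407 -0.3934  0.1455] 0.529
```

Call:
drive_tool --series "1 0.045 -0.03 0 -9.5;1 0.045 -0.03 0 -9.5;1 0.045 -0.03 0 -9.5;1 0.045 -0.03 0 -9.5;1 0.045 -0.03 0 -9.5" --force 20

```text
time: 0.78
tcp_pos: [0.3855, 0.4506, 0.2197]
eef_rot: [-1.54, -0.363, 0.368]
force: [-0.1, 0.5, 0.5]
grip_width: 0.0871
```

Call:
drive_tool --series "1 0.045 -0.03 0 0;1 0.045 -0.03 0 0;1 0 0 0 0"

```text
time: 1.15
tcp_pos: [0.4806, 0.3853, 0.2186]
eef_rot: [-1.542, -0.357, 0.364]
force: [0.3, -0.5, 0.0]
grip_width: 0.0868
```

```bash
cat >> h.py <<'E'
def snap(tag):
    from plant import bot,vision
    o=bot.get_obs();f=vision.grab_frame("wrist")
    f["R"],f["t"]=wristcam(f,o)
    cv2.imwrite(f"pics/{tag}.png",f["frame"][:,:,::-1]);pickle.dump((o,f),open(tag+".pkl","wb"))
    R=Ro.from_rotvec(o["eef_rot"]).as_matrix()
    print("tcp",o["tcp_pos"].round(4),"psi",np.degrees(np.arctan2(R[1,0],R[0,0])).round(2),"grip",round(o["grip_width"],4),"t",o["time"],"tilt",R[2].round(3))
    return o,f
E
python3 - <<'E'
from h import *
o,f=snap("w1")
P=pickle.load(open("P.pkl","rb"));P["bottom"]=np.array([.530,.223,.3345]);pickle.dump(P,open("P.pkl","wb"))
im=cv2.imread("pics/w1.png")
c,_=cv2.findContours(sil(f,"bottom",P["bottom"],S=1),0,2);cv2.drawContours(im,c,-1,(0,255,0),1)
cv2.imwrite("pics/w1o.png",im)
E
```

```text
tcp [0.4806 0.3853 0.2186] psi 26.3 grip 0.0868 t 1.15 tilt [-0.005 -1.     0.   ]
```

View pics/w1o.png

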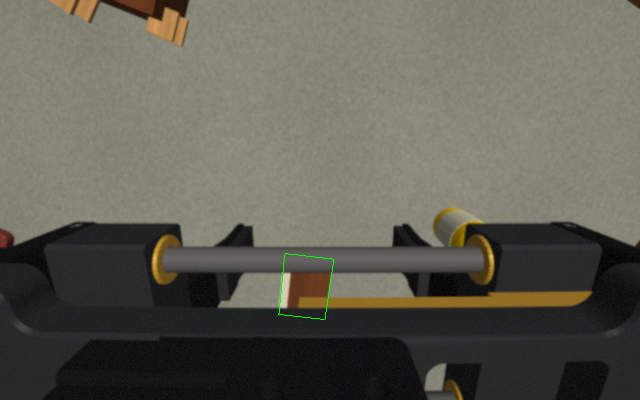

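Call:
drive_tool --series "1 0.018 -0.052 0 0;1 0.018 -0.052 0 0;1 0.018 -0.052 0 0;1 0.018 -0.052 0 0;1 0.018 -0.052 0 2"

```text
time: 1.82
tcp_pos: [0.5641, 0.1295, 0.2174]
eef_rot: [-1.53, -0.395, 0.407]
force: [0.8, 0.6, 0.3]
grip_width: 0.0867
```

Call:
drive_tool --series "1 0 0 0 0"

```text
time: 1.95
tcp_pos: [0.5644, 0.1275, 0.2173]
eef_rot: [-1.531, -0.392, 0.405]
force: [1.0, -0.1, 0.9]
grip_width: 0.0869
```

```bash
python3 - <<'E'
from h import *
o,f=snap("w2")
P=pickle.load(open("P.pkl","rb"))
im=cv2.imread("pics/w2.png")
def mf(img):
    hsv=cv2.cvtColor(img,cv2.COLOR_RGB2HSV).astype(int)
    return ((hsv[...,1]>75)|(hsv[...,2]>190)).astype(np.uint8)
r=fit([f],"bottom",P["bottom"],mfun=mf);print(r[0].round(4),r[1])
for p,col in((P["bottom"],(0,255,0)),(r[0],(255,0,255))):
    c,_=cv2.findContours(sil(f,"bottom",p,S=1),0,2);cv2.drawContours(im,c,-1,col,1)
cv2.imwrite("pics/w2o.png",im)
E
```

```text
tcp [0.5644 0.1275 0.2173] psi 29.14 grip 0.0869 t 1.95 tilt [-0.007 -1.     0.005]
[0.5291 0.2233 0.3328] 0.03342625675657984
```

View pics/w2o.png

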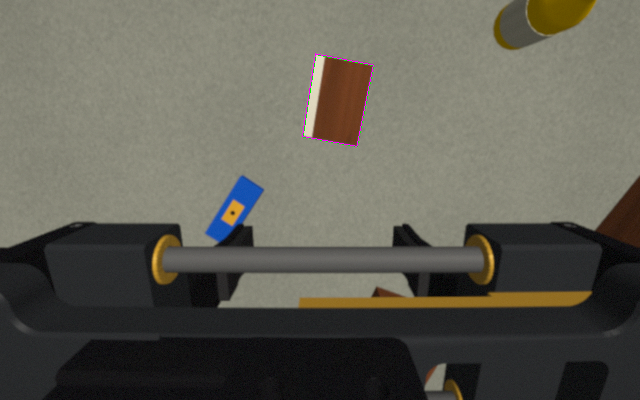

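Call:
drive_tool --series "1 -0.0235 -0.05 -0.027 0;1 -0.0235 -0.05 -0.027 0;1 -0.0235 -0.05 -0.027 0;1 -0.0235 -0.05 -0.027 0;1 -0.0235 -0.05 -0.027 -1"

```text
time: 2.62
tcp_pos: [0.445, -0.1123, 0.082]
eef_rot: [-1.528, -0.401, 0.399]
force: [1.0, -0.9, 0.1]
grip_width: 0.0872
```

Call:
drive_tool --series "1 0 0 0 0"

```text
time: 2.75
tcp_pos: [0.4421, -0.1121, 0.0797]
eef_rot: [-1.525, -0.396, 0.399]
force: [0.3, 0.7, 0.5]
grip_width: 0.0871
```

```bash
cat > n.py <<'E'
import sys
from h import *
from plant import bot
# target x y z psi
o=bot.get_obs();R=Ro.from_rotvec(o["eef_rot"]).as_matrix()
psi=np.degrees(np.arctan2(R[1,0],R[0,0]));T=list(map(float,sys.argv[1:5]))
dp=(T[3]-psi+90)%180-90
print("d",(np.array(T[:3])-o["tcp_pos"]).round(4),"dpsi",round(dp,2),"| psi",round(psi,1),"q6",o["joint_positions"][5].round(2),"F",o["force"].round(1),"t",o["time"])
E
python3 n.py .4511 -.1179 .004 28.2
```

```text
d [ 0.009  -0.0058 -0.0757] dpsi -0.89 | psi 29.1 q6 -0.94 F [0.3 0.7 0.5] t 2.75
```

Call:
drive_tool --series "1 0.009 -0.0055 -0.038 -1;1 0 0 -0.03 0;1 0 0 0 0"

```text
time: 3.12
tcp_pos: [0.4547, -0.1122, 0.0126]
eef_rot: [-1.528, -0.389, 0.385]
force: [-0.0, -0.1, 0.5]
grip_width: 0.087
```

```bash
python3 n.py .4511 -.1179 .004 28.2
```

```text
d [-0.0036 -0.0057 -0.0086] dpsi -0.12 | psi 28.3 q6 -0.92 F [-0.  -0.1  0.5] t 3.125
```

Call:
drive_tool --series "1 -0.003 -0.0055 -0.008 0;0.3 0 0 0 0;0.3 0 0 0 0;0.3 0 0 0 0;0.3 0 0 0 0"

```text
time: 3.75
tcp_pos: [0.4555, -0.1169, 0.0086]
eef_rot: [-1.531, -0.397, 0.383]
force: [0.6, 0.6, -0.8]
grip_width: 0.0549
```

```bash
python3 n.py .4511 -.1179 .004 28.2
```

```text
d [-0.0044 -0.001  -0.0046] dpsi -0.32 | psi 28.5 q6 -0.93 F [ 0.6  0.6 -0.8] t 3.75
```

Call:
drive_tool --series "0.6 -0.003 0 -0.005 0;0.1 0 0 0 0;0.1 0 0 0 0;0.1 0 0 0 0;0.1 0 0 0 0"

```text
time: 4.38
tcp_pos: [0.4521, -0.1171, 0.0032]
eef_rot: [-1.531, -0.396, 0.383]
force: [-0.2, -0.4, 0.5]
grip_width: 0.0359
```

Call:
drive_tool --series "0.1 0 0 0 0;0.1 0 0 0.03 0;0.1 0 0 0.05 0"

```text
time: 4.75
tcp_pos: [0.4481, -0.1153, 0.0807]
eef_rot: [-1.525, -0.389, 0.389]
force: [0.2, -0.7, -0.1]
grip_width: 0.0358
```

```bash
cat > tg.py <<'E'
import numpy as np
B=np.array([.5295,.2233]);a=.333
R=np.array([[np.cos(a),-np.sin(a)],[np.sin(a),np.cos(a)]])
for n,v in dict(front=(-.094,0),back=(.094,0),left_end=(0,.108),right_end=(0,-.108)).items(): print(n,(B+R@v).round(4))
for v in((0,.027),(0,-.027)): print("div grasp",(B+R@v).round(4))
E
python3 tg.py; python3 n.py .4407 .1926 .004 19.1
```

```text
front [0.4407 0.1926]
back [0.6183 0.254 ]
left_end [0.4942 0.3254]
right_end [0.5648 0.1212]
div grasp [0.5207 0.2488]
div grasp [0.5383 0.1978]
d [-0.0074  0.3079 -0.0767] dpsi -9.38 | psi 28.5 q6 -0.93 F [ 0.2 -0.7 -0.1] t 4.75
```

Call:
drive_tool --series "0.1 -0.0015 0.06 0 -2;0.1 -0.0015 0.06 0 -2;0.1 -0.0015 0.06 0 -2;0.1 -0.0015 0.06 0 -2;0.1 -0.0015 0.06 0 -1.5"

```text
time: 5.38
tcp_pos: [0.4458, 0.1874, 0.0879]
eef_rot: [-1.554, -0.26, 0.235]
force: [1.6, 0.0, -0.9]
grip_width: 0.0355
```

Call:
drive_tool --series "0.1 0 0 -0.03 0;0.1 0 0 -0.02 0"

```text
time: 5.62
tcp_pos: [0.4468, 0.1933, 0.039]
eef_rot: [-1.552, -0.271, 0.237]
force: [0.3, -0.7, -0.8]
grip_width: 0.0356
```

```bash
python3 n.py .4407 .1926 .004 19.1
```

```text
d [-0.0061 -0.0007 -0.035 ] dpsi 0.54 | psi 18.6 q6 -0.08 F [ 0.3 -0.7 -0.8] t 5.625
```

Call:
drive_tool --series "0.1 -0.006 0 -0.018 0.5;0.1 0 0 -0.015 0;0.1 0 0 0 0"

```text
time: 6.0
tcp_pos: [0.4399, 0.1939, 0.0038]
eef_rot: [-1.551, -0.278, 0.246]
force: [0.6, -0.0, 0.3]
grip_width: 0.0355
```

```bash
python3 n.py .4407 .1926 .004 19.1
```

```text
d [ 0.0008 -0.0013  0.0002] dpsi -0.04 | psi 19.1 q6 -0.09 F [ 0.6 -0.   0.3] t 6.0
```

Call:
drive_tool --series "0.62 0 0 0 0;0.62 0 0 0 0;0.62 0 0 0 0;0.62 0 0 0.03 0;0.8 0 0 0.05 0"

```text
time: 6.62
tcp_pos: [0.4381, 0.1927, 0.0836]
eef_rot: [-1.551, -0.272, 0.25]
force: [1.5, 1.2, 0.9]
grip_width: 0.0579
```

Call:
drive_tool --series "1 0.004 -0.057 0.012 -10;1 0.004 -0.057 0.012 -10;1 0.004 -0.057 0 -10;1 0.004 -0.057 0 -10;1 0.004 -0.057 0 -10"

```text
time: 7.25
tcp_pos: [0.4634, -0.0966, 0.1173]
eef_rot: [-1.532, 0.412, -0.464]
force: [0.4, 0.3, 0.5]
grip_width: 0.0867
```

Call:
drive_tool --series "1 0.004 -0.057 0 -10;1 0.004 -0.057 0 -10;1 0.004 -0.05 0 -10;1 0 0 0 -10;1 0 0 0 -4"

```text
time: 7.88
tcp_pos: [0.4754, -0.2725, 0.1202]
eef_rot: [-1.322, 1.028, -1.085]
force: [1.1, -0.4, 0.8]
grip_width: 0.0871
```

```bash
python3 n.py .4683 -.2671 .004 104.1
```

```text
d [-0.0071  0.0054 -0.1162] dpsi 2.12 | psi -78.0 q6 0.72 F [ 1.1 -0.4  0.8] t 7.875
```

Call:
drive_tool --series "1 -0.006 0.006 -0.05 2;1 0 0 -0.045 0;1 0 0 -0.01 0"

```text
time: 8.25
tcp_pos: [0.4712, -0.2688, 0.0164]
eef_rot: [-1.334, 0.997, -1.066]
force: [0.4, 0.1, -0.2]
grip_width: 0.0871
```

```bash
echo 'print("ty",R[:,1].round(3))' >> n.py;python3 n.py .4683 -.2671 .004 104.1
```

```text
d [-0.0029  0.0017 -0.0124] dpsi 0.21 | psi -76.1 q6 0.69 F [ 0.4  0.1 -0.2] t 8.25
ty [ 0.021 -0.041 -0.999]
```

Call:
drive_tool --series "0.6 -0.003 0.0015 0 0;0.55 0 0 -0.007 0;0.55 0 0 0 0;0.55 0 0 -0.004 0;0.1 0 0 0 0"

```text
time: 8.88
tcp_pos: [0.4712, -0.2695, 0.0098]
eef_rot: [-1.334, 0.99, -1.072]
force: [-0.9, 0.4, 0.2]
grip_width: 0.0456
```

Call:
drive_tool --series "0.1 0 0 0 0;0.1 0 0 0 0;0.1 0 0 0 0"

```text
time: 9.25
tcp_pos: [0.4714, -0.2696, 0.0101]
eef_rot: [-1.334, 0.99, -1.072]
force: [0.2, 0.4, 1.0]
grip_width: 0.0345
```

```bash
python3 n.py .4683 -.2671 .004 104.1
```

```text
d [-0.0031  0.0025 -0.0061] dpsi 0.21 | psi -76.1 q6 0.69 F [0.2 0.4 1. ] t 9.25
ty [ 0.027 -0.046 -0.999]
```

Call:
drive_tool --series "0.6 0 0 0 0;0.6 0 0 0 0;0.6 -0.003 0.002 -0.01 0;0.6 0 0 0 0"

```text
time: 9.75
tcp_pos: [0.4702, -0.2694, 0.002]
eef_rot: [-1.335, 0.986, -1.077]
force: [-2.3, -0.7, 4.9]
grip_width: 0.052
```

```bash
python3 n.py .4683 -.2671 .004 104.1
```

```text
d [-0.0019  0.0023  0.002 ] dpsi 0.21 | psi -76.1 q6 0.69 F [-2.3 -0.7  4.9] t 9.75
ty [ 0.031 -0.049 -0.998]
```

Call:
drive_tool --series "0.1 0 0 0.002 0;0.1 0 0 0 0;0.1 0 0 0 0;0.1 0 0 0 0"

```text
time: 10.25
tcp_pos: [0.4695, -0.269, 0.0031]
eef_rot: [-1.335, 0.987, -1.076]
force: [-1.3, 0.2, 3.1]
grip_width: 0.0355
```

Call:
drive_tool --series "0.1 0 0 0 0;0.1 0 0 0.03 0;0.1 0 0 0.06 0"

```text
time: 10.62
tcp_pos: [0.4648, -0.2654, 0.0883]
eef_rot: [-1.335, 0.998, -1.065]
force: [-0.1, -0.1, 0.3]
grip_width: 0.0359
```

```bash
python3 n.py .6183 .254 .004 19.1
```

```text
d [ 0.1535  0.5194 -0.0843] dpsi -84.8 | psi -76.1 q6 0.69 F [-0.1 -0.1  0.3] t 10.625
ty [ 0.019 -0.04  -0.999]
```

Call:
drive_tool --series "0.1 0.015 0.05 0.004 9.5;0.1 0.015 0.05 0 9.5;0.1 0.015 0.05 0 9.5;0.1 0.015 0.05 0 9.5;0.1 0.015 0.05 0 9.5"

```text
time: 11.25
tcp_pos: [0.5438, -0.0138, 0.098]
eef_rot: [-1.535, 0.333, -0.421]
force: [0.0, -0.0, -0.4]
grip_width: 0.0358
```

Call:
drive_tool --series "0.1 0.015 0.05 0 9.5;0.1 0.015 0.05 0 9.5;0.1 0.015 0.05 0 9.5;0.1 0.015 0.05 0 9.5;0.1 0.005 0.02 0 5"

```text
time: 11.88
tcp_pos: [0.6084, 0.2164, 0.0954]
eef_rot: [-1.535, -0.272, 0.196]
force: [-1.0, -1.3, -0.7]
grip_width: 0.0358
```

```bash
python3 n.py .6183 .254 .004 19.1
```

```text
d [ 0.0099  0.0376 -0.0914] dpsi 1.98 | psi 17.1 q6 -0.1 F [-1.  -1.3 -0.7] t 11.875
ty [ 0.044  0.03  -0.999]
```

Call:
drive_tool --series "0.1 0.01 0.037 -0.02 2;0.1 0 0 -0.035 0;0.1 0 0 -0.02 0"

```text
time: 12.25
tcp_pos: [0.6194, 0.2575, 0.0191]
eef_rot: [-1.529, -0.305, 0.226]
force: [-0.5, -0.5, 0.3]
grip_width: 0.0358
```

```bash
python3 n.py .6183 .254 .004 19.1
```

```text
d [-0.0011 -0.0035 -0.0151] dpsi -0.33 | psi 19.4 q6 -0.08 F [-0.5 -0.5  0.3] t 12.25
ty [ 0.046  0.033 -0.998]
```

Call:
drive_tool --series "0.1 -0.001 -0.003 -0.013 0;0.1 0 0 -0.003 0;0.1 0 0 0 0"

```text
time: 12.62
tcp_pos: [0.6179, 0.2533, 0.0035]
eef_rot: [-1.529, -0.303, 0.226]
force: [-0.0, 0.5, -0.5]
grip_width: 0.0356
```

```bash
python3 n.py .6183 .254 .004 19.1
```

```text
d [0.0004 0.0007 0.0005] dpsi -0.25 | psi 19.4 q6 -0.09 F [-0.   0.5 -0.5] t 12.625
ty [ 0.044  0.032 -0.999]
```

Call:
drive_tool --series "0.62 0 0 0 0;0.62 0 0 0 0;0.62 0 0 0 0;0.62 0 0 0.03 0;0.8 0 0 0.05 0"

```text
time: 13.25
tcp_pos: [0.6145, 0.2509, 0.0802]
eef_rot: [-1.531, -0.294, 0.232]
force: [-0.2, -0.1, 0.2]
grip_width: 0.0582
```

Call:
drive_tool --series "1 -0.002 -0.055 0.01 -9;1 -0.002 -0.055 0.01 -9;1 -0.002 -0.055 0 -9;1 -0.002 -0.055 0 -9;1 -0.002 -0.055 0 -9"

```text
time: 13.88
tcp_pos: [0.6082, -0.0268, 0.1085]
eef_rot: [-1.535, 0.318, -0.413]
force: [0.2, 0.2, -0.1]
grip_width: 0.0865
```

Call:
drive_tool --series "1 -0.002 -0.055 0 -9;1 -0.002 -0.055 0 -9;1 -0.002 -0.03 0 -9;0.9 0 0 0 -5"

```text
time: 14.38
tcp_pos: [0.6011, -0.1763, 0.1094]
eef_rot: [-1.425, 0.769, -0.869]
force: [-0.4, 0.1, -0.4]
grip_width: 0.0824
```

```bash
python3 n.py .5998 -.2095 .004 122.2
```

```text
d [-0.0013 -0.0332 -0.1054] dpsi 2.41 | psi -60.2 q6 0.66 F [-0.4  0.1 -0.4] t 14.375
ty [ 0.046 -0.043 -0.998]
```

Call:
drive_tool --series "0.85 -0.001 -0.032 -0.04 2.4;0.75 0 0 -0.045 0;0.7 0 0 -0.003 0"

```text
time: 14.75
tcp_pos: [0.6011, -0.2108, 0.0214]
eef_rot: [-1.435, 0.734, -0.841]
force: [0.3, 0.5, 0.5]
grip_width: 0.0643
```

```bash
python3 n.py .5998 -.2095 .004 122.2
```

```text
d [-0.0013  0.0013 -0.0174] dpsi 0.08 | psi -57.9 q6 0.57 F [0.3 0.5 0.5] t 14.75
ty [ 0.052 -0.042 -0.998]
```

Call:
drive_tool --series "0.6 -0.001 0.001 -0.015 0;0.6 0 0 0 0"

```text
time: 15.0
tcp_pos: [0.6015, -0.21, 0.0079]
eef_rot: [-1.435, 0.732, -0.843]
force: [-0.2, 0.1, -0.5]
grip_width: 0.0536
```

```bash
python3 n.py .5998 -.2095 .004 122.2
```

```text
d [-0.0017  0.0005 -0.0039] dpsi 0.06 | psi -57.9 q6 0.57 F [-0.2  0.1 -0.5] t 15.0
ty [ 0.054 -0.043 -0.998]
```

Call:
drive_tool --series "0.3 -0.001 0 -0.005 0;0.1 0 0 0 0;0.1 0 0 0 0;0.1 0 0 0 0"

```text
time: 15.5
tcp_pos: [0.6032, -0.2103, 0.0064]
eef_rot: [-1.435, 0.726, -0.847]
force: [1.2, 0.7, -0.2]
grip_width: 0.0356
```

Call:
drive_tool --series "0.1 0 0 0.03 0;0.1 0 0 0.06 0"

```text
time: 15.75
tcp_pos: [0.5984, -0.2082, 0.0918]
eef_rot: [-1.436, 0.736, -0.837]
force: [0.2, 0.0, 0.1]
grip_width: 0.0359
```

```bash
python3 n.py .4942 .3254 .004 109.1
```

```text
d [-0.1042  0.5336 -0.0878] dpsi -13.12 | psi -57.8 q6 0.56 F [0.2 0.  0.1] t 15.75
ty [ 0.048 -0.041 -0.998]
```

Call:
drive_tool --series "0.1 -0.011 0.058 0.006 -1.5;0.1 -0.011 0.058 0 -1.5;0.1 -0.011 0.058 0 -1.5;0.1 -0.011 0.058 0 -1.5;0.1 -0.011 0.058 0 -1.5"

```text
time: 16.38
tcp_pos: [0.5481, 0.0827, 0.1083]
eef_rot: [-1.391, 0.83, -0.963]
force: [0.9, 0.3, -0.5]
grip_width: 0.0357
```

Call:
drive_tool --series "0.1 -0.011 0.058 0 -1.5;0.1 -0.011 0.058 0 -1.5;0.1 -0.011 0.055 0 -1.5;0.1 0 0.01 -0.02 -0.5"

```text
time: 16.88
tcp_pos: [0.5146, 0.2736, 0.0918]
eef_rot: [-1.357, 0.892, -1.032]
force: [-0.1, -0.5, -0.4]
grip_width: 0.0356
```

```bash
python3 n.py .4942 .3254 .004 109.1
```

```text
d [-0.0204  0.0518 -0.0878] dpsi 0.16 | psi -71.1 q6 1.67 F [-0.1 -0.5 -0.4] t 16.875
ty [ 0.063 -0.056 -0.996]
```

Call:
drive_tool --series "0.1 -0.02 0.051 -0.02 0;0.1 0 0 -0.045 0;0.1 0 0 -0.012 0"

```text
time: 17.25
tcp_pos: [0.4939, 0.3251, 0.0111]
eef_rot: [-1.358, 0.891, -1.031]
force: [-0.0, -0.1, -0.6]
grip_width: 0.0356
```

```bash
python3 n.py .4942 .3254 .004 109.1
```

```text
d [ 0.0003  0.0003 -0.0071] dpsi 0.1 | psi -71.0 q6 1.79 F [-0.  -0.1 -0.6] t 17.25
ty [ 0.063 -0.058 -0.996]
```

Call:
drive_tool --series "0.1 0 0 -0.006 0;0.1 0 0 0 0"

```text
time: 17.5
tcp_pos: [0.4958, 0.3241, 0.0061]
eef_rot: [-1.356, 0.892, -1.034]
force: [0.1, 0.2, -0.4]
grip_width: 0.0359
```

Call:
drive_tool --series "0.62 0 0 0 0;0.62 0 0 0 0;0.62 0 0 0 0;0.62 0 0 0.03 0;0.8 0 0 0.05 0"

```text
time: 18.12
tcp_pos: [0.4947, 0.3212, 0.0857]
eef_rot: [-1.361, 0.896, -1.034]
force: [1.1, 0.7, 0.1]
grip_width: 0.0582
```

```bash
python3 - <<'E'
from h import *
from plant import vision
f=vision.grab_frame("top");cv2.imwrite("pics/b_top.png",cv2.resize(f["frame"][60:310,140:500,::-1],None,fx=2.2,fy=2.2,interpolation=cv2.INTER_CUBIC))
E
python3 n.py .4407 -.3934 .004 98.3
```

```text
d [-0.0585 -0.7171 -0.0904] dpsi -10.42 | psi -71.3 q6 1.77 F [3.2 4.1 3.7] t 18.175
ty [ 0.07  -0.055 -0.996]
```

View pics/b_top.png

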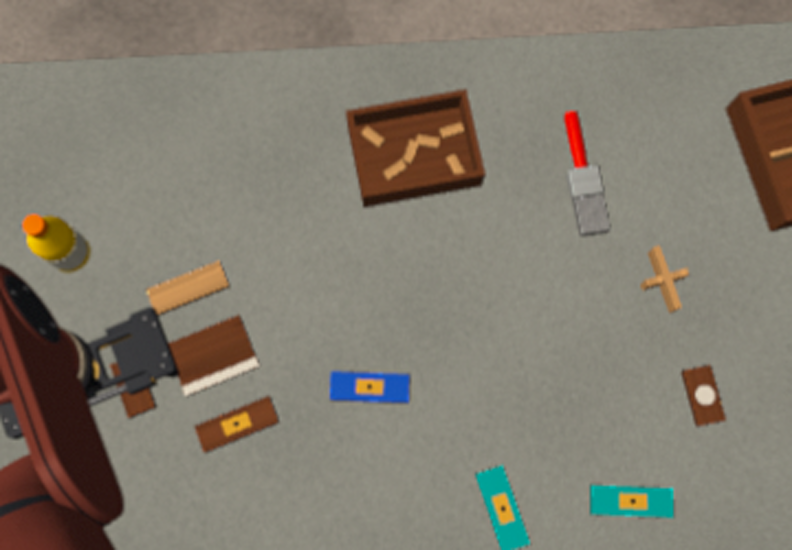

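Call:
drive_tool --series "1 -0.004 -0.06 0.01 -1;1 -0.004 -0.06 0.01 -1;1 -0.004 -0.06 0 -1;1 -0.004 -0.06 0 -1;1 -0.004 -0.06 0 -1"

```text
time: 18.8
tcp_pos: [0.4819, 0.0206, 0.1203]
eef_rot: [-1.313, 0.942, -1.106]
force: [1.8, 1.0, -0.1]
grip_width: 0.0868
```

Call:
drive_tool --series "1 -0.006 -0.06 0 -1;1 -0.006 -0.06 0 -1;1 -0.006 -0.06 0 -1;1 -0.006 -0.06 0 -1;1 -0.006 -0.06 0 -1"

```text
time: 19.42
tcp_pos: [0.451, -0.29, 0.1234]
eef_rot: [-1.278, 1.002, -1.181]
force: [1.1, -0.5, 0.6]
grip_width: 0.0873
```

```bash
python3 n.py .4407 -.3934 .004 98.3
```

```text
d [-0.0103 -0.1034 -0.1194] dpsi -0.52 | psi -81.2 q6 0.69 F [ 1.1 -0.5  0.6] t 19.425
ty [ 0.081 -0.069 -0.994]
```

Call:
drive_tool --series "0.9 -0.005 -0.053 -0.03 0;0.8 -0.005 -0.048 -0.035 -0.5;0.7 0 0 -0.04 0;0.6 0 0 0 0"

```text
time: 19.92
tcp_pos: [0.4402, -0.4012, 0.0189]
eef_rot: [-1.273, 1.007, -1.201]
force: [-0.7, 1.4, 0.7]
grip_width: 0.0585
```

```bash
python3 n.py .4407 -.3934 .004 98.3
```

```text
d [ 0.0005  0.0078 -0.0149] dpsi 0.41 | psi -82.1 q6 0.54 F [-0.7  1.4  0.7] t 19.925
ty [ 0.085 -0.077 -0.993]
```

Call:
drive_tool --series "0.58 0.001 0.008 -0.006 0;0.55 0 0 -0.008 0;0.55 0 0 0 0"

```text
time: 20.3
tcp_pos: [0.4439, -0.3934, 0.0086]
eef_rot: [-1.275, 1.0, -1.204]
force: [0.0, 0.7, -0.3]
grip_width: 0.0485
```

```bash
python3 n.py .4407 -.3934 .004 98.3
```

```text
d [-0.0032 -0.     -0.0046] dpsi 0.3 | psi -82.0 q6 0.55 F [ 0.   0.7 -0.3] t 20.3
ty [ 0.089 -0.082 -0.993]
```

Call:
drive_tool --series "0.1 -0.003 0 -0.005 0;0.1 0 0 0 0;0.1 0 0 0 0"

```text
time: 20.68
tcp_pos: [0.4419, -0.3938, 0.0052]
eef_rot: [-1.276, 0.996, -1.206]
force: [0.5, -0.4, -0.1]
grip_width: 0.0359
```

```bash
python3 n.py .4407 -.3934 .004 98.3
```

```text
d [-0.0012  0.0004 -0.0012] dpsi 0.24 | psi -81.9 q6 0.54 F [ 0.5 -0.4 -0.1] t 20.675
ty [ 0.091 -0.084 -0.992]
```

Call:
drive_tool --series "0.1 0 0 0.04 0;0.1 0.005 0.03 0.045 1;0.1 0.0135 0.058 0 1.5;0.1 0.0135 0.058 0 1.5;0.1 0.0135 0.058 0 1.5"

```text
time: 21.3
tcp_pos: [0.4884, -0.1894, 0.0947]
eef_rot: [-1.306, 0.924, -1.141]
force: [0.9, -0.6, 0.1]
grip_width: 0.0359
```

Call:
drive_tool --series "0.1 0.0135 0.058 0 1.5;0.1 0.0135 0.058 0 1.5;0.1 0.0135 0.058 0 1.5;0.1 0.0135 0.058 0 1"

```text
time: 21.8
tcp_pos: [0.5442, 0.0496, 0.097]
eef_rot: [-1.334, 0.847, -1.069]
force: [0.7, -0.8, 0.0]
grip_width: 0.036
```

```bash
python3 n.py .5648 .1212 .004 109.1
```

```text
d [ 0.0206  0.0716 -0.093 ] dpsi 0.34 | psi -71.2 q6 1.27 F [ 0.7 -0.8  0. ] t 21.8
ty [ 0.116 -0.068 -0.991]
```

Call:
drive_tool --series "0.1 0.014 0.05 -0.01 0;0.1 0.006 0.021 -0.04 0;0.1 0 0 -0.035 0"

```text
time: 22.18
tcp_pos: [0.5696, 0.1285, 0.0154]
eef_rot: [-1.326, 0.835, -1.07]
force: [0.3, -0.3, 0.6]
grip_width: 0.0356
```

```bash
python3 n.py .5648 .1212 .005 109.1
```

```text
d [-0.0048 -0.0073 -0.0104] dpsi 0.05 | psi -70.9 q6 1.43 F [ 0.3 -0.3  0.6] t 22.175
ty [ 0.128 -0.065 -0.99 ]
```

Call:
drive_tool --series "0.1 -0.005 -0.007 -0.005 0;0.1 0 0 -0.006 0"

```text
time: 22.42
tcp_pos: [0.5629, 0.1209, 0.0033]
eef_rot: [-1.33, 0.836, -1.067]
force: [-10.2, -1.8, 28.8]
grip_width: 0.0358
```

```bash
python3 n.py .5648 .1212 .005 109.1
```

```text
d [0.0019 0.0003 0.0017] dpsi -0.03 | psi -70.9 q6 1.42 F [-10.2  -1.8  28.8] t 22.425
ty [ 0.124 -0.066 -0.99 ]
```

Call:
drive_tool --series "0.3 0 0 0.002 0;0.6 0 0 0 0;0.6 0 0 0 0;0.6 0 0 0.02 0;0.7 0 0 0.06 0"

```text
time: 23.05
tcp_pos: [0.5611, 0.1184, 0.0857]
eef_rot: [-1.332, 0.842, -1.068]
force: [1.1, -0.2, 0.2]
grip_width: 0.0562
```

```bash
python3 n.py .5924 -.3608 .004 103
```

```text
d [ 0.0313 -0.4792 -0.0817] dpsi -5.94 | psi -71.1 q6 1.4 F [ 1.1 -0.2  0.2] t 23.05
ty [ 0.119 -0.067 -0.991]
```

Call:
drive_tool --series "0.7 0 -0.03 0.015 10.4;0.7 0 -0.03 0.01 10.4;0.7 0 -0.03 0 10.4;0.7 0 -0.03 0 10.4;0.7 0 -0.03 0 10.4"

```text
time: 23.68
tcp_pos: [0.5663, -0.03, 0.1207]
eef_rot: [-1.471, 0.148, -0.348]
force: [0.0, 0.1, 0.3]
grip_width: 0.0612
```

Call:
drive_tool --series "0.6 0 -0.03 0 10.4;0.6 0 -0.03 0 10.4;0.6 0 -0.03 0 10.4;0.6 0 -0.03 0 10.4;0.6 0 -0.03 0 10.4"

```text
time: 24.3
tcp_pos: [0.566, -0.1865, 0.1228]
eef_rot: [-1.383, -0.537, 0.409]
force: [1.0, 1.0, 0.2]
grip_width: 0.0525
```

```bash
python3 n.py .5661 -.3667 .004 102.7
```

```text
d [ 1.000e-04 -1.802e-01 -1.188e-01] dpsi 67.72 | psi 35.0 q6 -1.21 F [1.  1.  0.2] t 24.3
ty [ 0.038  0.15  -0.988]
```

Call:
drive_tool --series "0.6 0 -0.03 0 10.4;0.6 0 -0.03 0 10.4;0.6 0 -0.03 0 10.4;0.6 0 -0.03 0 10.4;0.6 0 -0.02 0 10.4"

```text
time: 24.92
tcp_pos: [0.5653, -0.334, 0.1237]
eef_rot: [-1.059, -1.177, 1.153]
force: [-0.2, -0.4, -0.8]
grip_width: 0.0521
```

Call:
drive_tool --series "0.6 0 -0.02 0 9.5;0.6 0 -0.01 0 5;0.6 0 0 0 0;0.6 0 0 0 0;0.6 0 0 0 0"

```text
time: 25.55
tcp_pos: [0.5649, -0.3663, 0.1237]
eef_rot: [-0.926, -1.342, 1.35]
force: [-0.3, -0.3, 0.1]
grip_width: 0.0523
```

```bash
python3 n.py .5661 -.3667 .004 102.7
```

```text
d [ 0.0012 -0.0004 -0.1197] dpsi -0.59 | psi 103.3 q6 -2.5 F [-0.3 -0.3  0.1] t 25.55
ty [-0.124  0.091 -0.988]
```

Call:
drive_tool --series "0.6 0 0 0 0;0.6 0 0 0 0;0.6 0 0 0 0;0.6 0 0 0 0;0.6 0 0 0 0"

```text
time: 26.18
tcp_pos: [0.565, -0.3655, 0.124]
eef_rot: [-0.927, -1.342, 1.35]
force: [0.3, -0.3, -0.5]
grip_width: 0.052
```

Call:
drive_tool --series "0.6 0 0 0 0;0.6 0 0 0 0;0.6 0 0 0 0;0.6 0 0 0 0;0.6 0 0 0 0"

```text
time: 26.8
tcp_pos: [0.565, -0.3655, 0.124]
eef_rot: [-0.927, -1.341, 1.35]
force: [-0.9, -0.1, -0.1]
grip_width: 0.0521
```

```bash
python3 n.py .5661 -.3667 .004 102.7
```

```text
d [ 0.0011 -0.0012 -0.12  ] dpsi -0.56 | psi 103.3 q6 -2.49 F [-0.9 -0.1 -0.1] t 26.8
ty [-0.123  0.091 -0.988]
```

Call:
drive_tool --series "0.4 0.001 -0.001 -0.05 -0.5;0.38 0 0 -0.045 0;0.38 0 0 -0.004 0"

```text
time: 27.18
tcp_pos: [0.5671, -0.3674, 0.025]
eef_rot: [-0.936, -1.337, 1.344]
force: [-0.5, -0.2, 0.5]
grip_width: 0.035
```

```bash
python3 n.py .5661 -.3667 .006 102.7
```

```text
d [-0.001   0.0007 -0.019 ] dpsi -0.07 | psi 102.8 q6 -2.48 F [-0.5 -0.2  0.5] t 27.175
ty [-0.119  0.089 -0.989]
```

Call:
drive_tool --series "0.38 -0.001 0.001 -0.016 0;0.38 0 0 -0.003 0;0.2 0 0 0 0;0 0 0 0 0;0 0 0 0 0" --force 25

```text
time: 27.8
tcp_pos: [0.5692, -0.3689, 0.0112]
eef_rot: [-0.945, -1.339, 1.346]
force: [-0.1, -0.2, -0.3]
grip_width: 0.0104
```

Call:
drive_tool --series "0 0 0 0 0;0 0 0 0 0"

```text
time: 28.05
tcp_pos: [0.5698, -0.3699, 0.0131]
eef_rot: [-0.947, -1.339, 1.347]
force: [-0.4, -0.7, 0.7]
grip_width: 0.0086
```

```bash
python3 n.py .5661 -.3667 .006 102.7
```

```text
d [-0.0037  0.0032 -0.0071] dpsi -0.11 | psi 102.8 q6 -2.48 F [-0.4 -0.7  0.7] t 28.05
ty [-0.112  0.082 -0.99 ]
```

Call:
drive_tool --series "0 0 0 0.03 0;0 0 0 0.055 0;0 0 0 0 0"

```text
time: 28.42
tcp_pos: [0.5691, -0.3688, 0.0985]
eef_rot: [-0.945, -1.339, 1.346]
force: [0.1, -0.5, -0.5]
grip_width: 0.0087
```

```bash
python3 - <<'E'
from h import *
from plant import vision
f=vision.grab_frame("side");cv2.imwrite("pics/c_side.png",cv2.resize(f["frame"][150:350,280:520,::-1],None,fx=3,fy=3,interpolation=cv2.INTER_CUBIC))
E
python3 n.py .5207 .2488 .02 19.1
```

```text
d [-0.0466  0.6162 -0.075 ] dpsi -83.68 | psi 102.8 q6 -2.49 F [-0.1  0.2 -0.5] t 28.475
ty [-0.117  0.088 -0.989]
```

View pics/c_side.png

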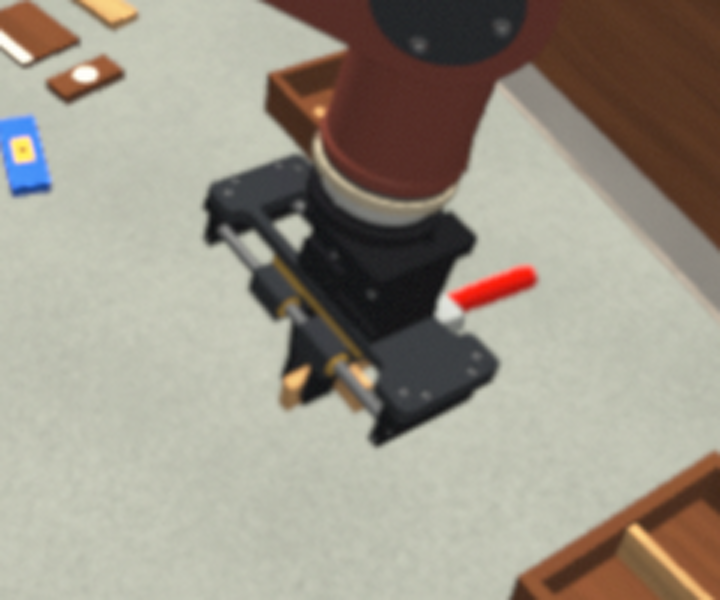

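Call:
drive_tool --series "0 -0.004 0.055 0.004 -8;0 -0.004 0.055 0 -8;0 -0.004 0.055 0 -8;0 -0.004 0.055 0 -8;0 -0.004 0.055 0 -8"

```text
time: 29.1
tcp_pos: [0.5415, -0.0858, 0.0896]
eef_rot: [-1.252, -0.851, 0.778]
force: [1.2, -0.3, -0.2]
grip_width: 0.0091
```

Call:
drive_tool --series "0 -0.004 0.055 0 -8;0 -0.004 0.055 0 -8;0 -0.004 0.055 0 -8;0 -0.004 0.055 0 -8;0 -0.004 0.055 0 -8"

```text
time: 29.72
tcp_pos: [0.5136, 0.1985, 0.0813]
eef_rot: [-1.42, -0.334, 0.198]
force: [0.9, 0.0, -0.5]
grip_width: 0.0091
```

```bash
python3 n.py .5207 .2488 .021 19.1
```

```text
d [ 0.0071  0.0503 -0.0603] dpsi -0.37 | psi 19.5 q6 -0.28 F [ 0.9  0.  -0.5] t 29.725
ty [ 0.063  0.145 -0.987]
```

Call:
drive_tool --series "0 0.008 0.047 0 -0.4;0 0 0 -0.03 0;0 0 0 0 0"

```text
time: 30.1
tcp_pos: [0.5161, 0.251, 0.0462]
eef_rot: [-1.42, -0.326, 0.202]
force: [0.1, 0.4, -0.6]
grip_width: 0.0086
```

```bash
python3 - <<'E'
from h import *
from plant import vision
f=vision.grab_frame("side");cv2.imwrite("pics/d_side.png",cv2.resize(f["frame"][100:220,220:380,::-1],None,fx=5,fy=5,interpolation=cv2.INTER_CUBIC))
f=vision.grab_frame("top");cv2.imwrite("pics/d_top.png",cv2.resize(f["frame"][160:280,160:320,::-1],None,fx=5,fy=5,interpolation=cv2.INTER_CUBIC))
E
python3 n.py .522 .246 .021 19.1
```

```text
d [ 0.0026 -0.005  -0.0287] dpsi -0.13 | psi 19.2 q6 -0.19 F [-0.7 -0.8  0.7] t 30.2
ty [ 0.063  0.145 -0.987]
```

View pics/d_side.png

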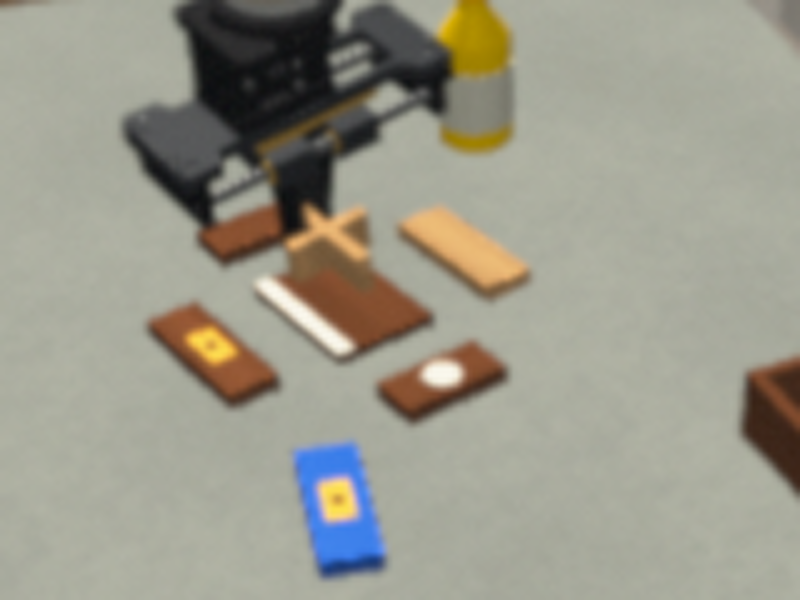

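View pics/d_top.png

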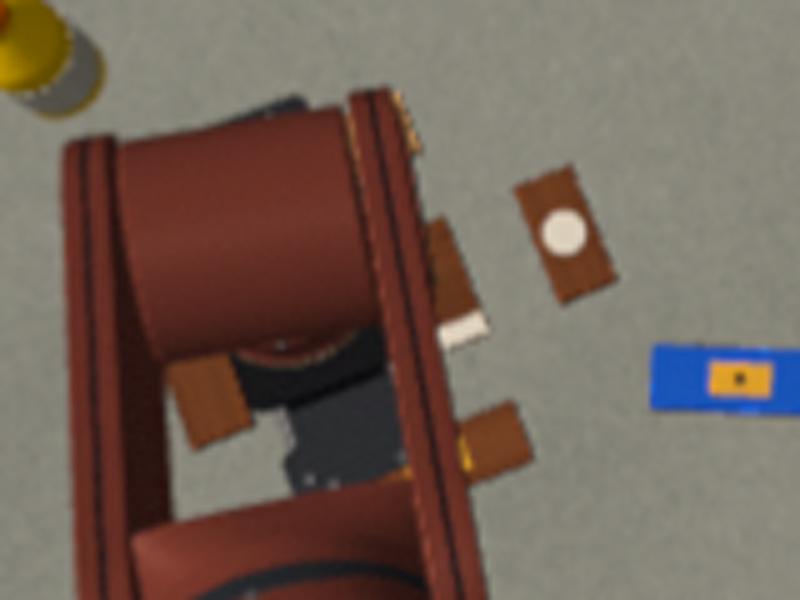

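```bash
python3 - <<'E'
from h import *
o,d=pickle.load(open("a.pkl","rb"));f=d["side"]
for z in(.05,.057,.063): print(z,unproj(f,[(220+328/5-.4,100+232/5-.4)],z).round(4))
# panel corners, crop px of strip ends & far corners, z=.008
print(unproj(f,[(220+255/5,100+283/5),(220+343/5,100+359/5),(220+433/5,100+319/5)],.008).round(4))
c,s=np.cos(.333),np.sin(.333)
for a,b in((-.036,.05),(-.036,-.05),(.036,-.05)): print(.5295+c*a-s*b,.2233+s*a+c*b)
E
```

```text
0.05 [[0.5275 0.2384 0.05  ]]
0.057 [[0.5252 0.2273 0.057 ]]
0.063 [[0.5233 0.2178 0.063 ]]
[[0.4826 0.2579 0.008 ]
 [0.5152 0.1584 0.008 ]
 [0.5789 0.1814 0.008 ]]
0.47913364083750787 0.2587856289885758
0.511821610135081 0.16427903311717157
0.579866359162492 0.18781437101142417
```

Call:
drive_tool --series "0 0.0035 -0.003 -0.016 0;0 0 0 -0.006 0;0 0 0 0 0"

```text
time: 30.58
tcp_pos: [0.5251, 0.2463, 0.028]
eef_rot: [-1.42, -0.33, 0.191]
force: [0.1, 0.1, -0.5]
grip_width: 0.0089
```

```bash
python3 - <<'E'
from h import *
from plant import vision
f=vision.grab_frame("side");cv2.imwrite("pics/e_side.png",cv2.resize(f["frame"][120:200,240:350,::-1],None,fx=7,fy=7,interpolation=cv2.INTER_CUBIC))
E
python3 n.py .523 .248 .021 19.1
```

```text
d [-0.0022  0.0017 -0.0072] dpsi 0.03 | psi 19.1 q6 -0.21 F [-0.2 -0.8  0.1] t 30.625
ty [ 0.066  0.146 -0.987]
```

View pics/e_side.png

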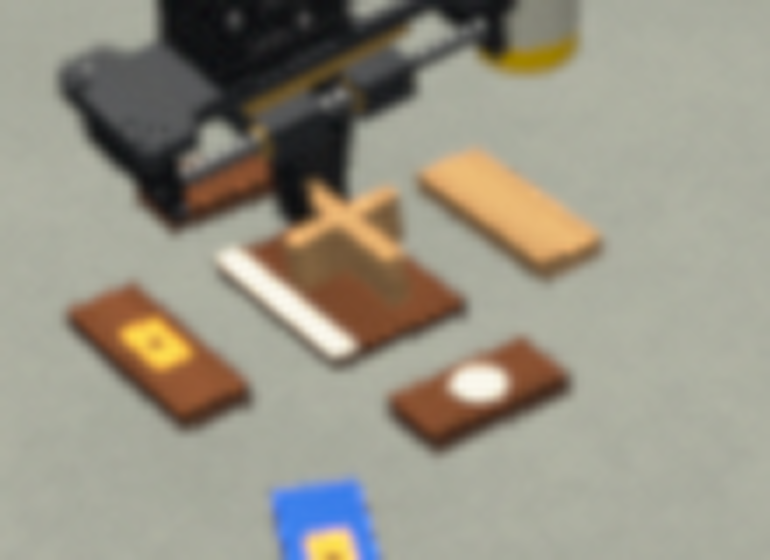

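Call:
drive_tool --series "0 -0.002 0.0015 -0.007 0;0 0 0 0 0"

```text
time: 30.88
tcp_pos: [0.5241, 0.2478, 0.022]
eef_rot: [-1.42, -0.332, 0.189]
force: [-0.8, -0.6, 0.1]
grip_width: 0.0089
```

```bash
python3 n.py .523 .248 .021 19.1
```

```text
d [-0.0011  0.0002 -0.001 ] dpsi 0.06 | psi 19.0 q6 -0.21 F [-0.8 -0.6  0.1] t 30.875
ty [ 0.068  0.146 -0.987]
```

Call:
drive_tool --series "0 0 0 -0.004 0;0 0 0 0 0"

```text
time: 31.12
tcp_pos: [0.5254, 0.2487, 0.0201]
eef_rot: [-1.419, -0.334, 0.187]
force: [-2.3, -1.8, 5.1]
grip_width: 0.009
```

```bash
python3 - <<'E'
from h import *
from plant import vision
f=vision.grab_frame("side");cv2.imwrite("pics/g_side.png",cv2.resize(f["frame"][120:200,240:350,::-1],None,fx=7,fy=7,interpolation=cv2.INTER_CUBIC))
E
python3 n.py .523 .248 .021 19.1
```

```text
d [-0.0025 -0.0008  0.0008] dpsi 0.05 | psi 19.1 q6 -0.21 F [-2.4 -0.5  5.5] t 31.175
ty [ 0.071  0.147 -0.987]
```

View pics/g_side.png

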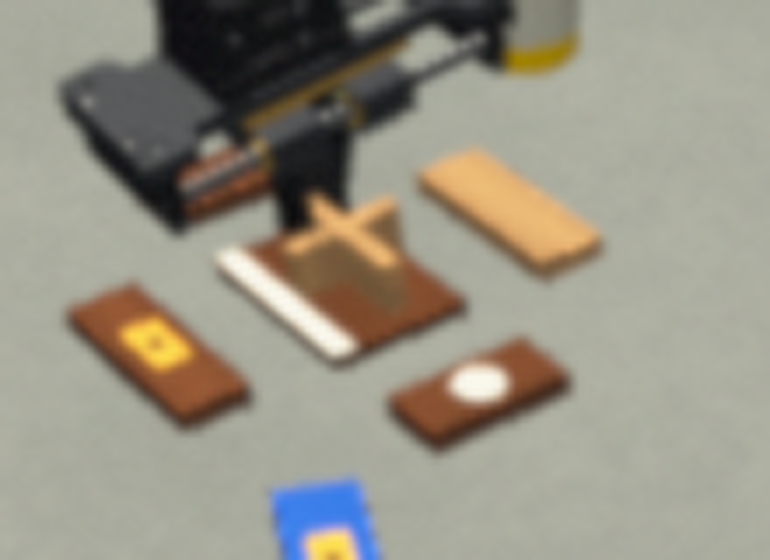

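Call:
drive_tool --series "0.38 0 0 0 0;0.38 0 0 0 0;0.38 0 0 0 0;0.38 0 0 0 0;0.38 0 0 0.025 0"

```text
time: 31.8
tcp_pos: [0.5225, 0.2484, 0.0424]
eef_rot: [-1.419, -0.33, 0.192]
force: [-0.4, -0.6, -0.8]
grip_width: 0.0326
```

Call:
drive_tool --series "0.38 0 0 0.05 0;0.5 -0.01 -0.05 0.04 0;0.5 -0.01 -0.06 0 0;0.5 -0.01 -0.06 0 0;0.5 -0.01 -0.06 0 0"

```text
time: 32.42
tcp_pos: [0.4835, 0.0177, 0.137]
eef_rot: [-1.42, -0.342, 0.193]
force: [0.9, -0.4, 0.2]
grip_width: 0.044
```

Call:
drive_tool --series "0.5 -0.01 -0.06 0 0;0.5 -0.01 -0.06 0 0;0.5 -0.01 -0.06 0 0;0.5 -0.01 -0.06 0 0;0.5 0 0 0 0"

```text
time: 33.05
tcp_pos: [0.441, -0.2333, 0.1385]
eef_rot: [-1.425, -0.342, 0.186]
force: [0.7, -0.0, 0.4]
grip_width: 0.0432
```

```bash
python3 - <<'E'
from h import *
from plant import vision,bot
f=vision.grab_frame("top");s=vision.grab_frame("side")
pickle.dump((f,s),open("end.pkl","wb"))
cv2.imwrite("pics/h_top.png",cv2.resize(f["frame"][160:280,160:320,::-1],None,fx=5,fy=5,interpolation=cv2.INTER_CUBIC))
cv2.imwrite("pics/h_side.png",cv2.resize(s["frame"][100:220,220:380,::-1],None,fx=5,fy=5,interpolation=cv2.INTER_CUBIC))
c,sn=np.cos(.333),np.sin(.333);B=np.array([.5295,.2233]);R=np.array([[c,-sn],[sn,c]])
for n,v in dict(front=(-.094,0,np.pi/2),back=(.094,0,np.pi/2),left_end=(0,.108,0),right_end=(0,-.108,0)).items():
    p0=[*(B+R@np.array(v[:2])),.333+v[2]]
    for k,ff in(("top",f),("side",s)):
        r,e=fit([ff],n,p0);q=R.T@(r[:2]-B)
        print(n,k,q.round(4),"da",round((r[2]-p0[2]+np.pi/2)%np.pi-np.pi/2,3),round(e,3))
def pale(img):
    h=cv2.cvtColor(img,cv2.COLOR_RGB2HSV).astype(int)
    return ((h[...,1]>60)&(h[...,2]>120)&(h[...,0]<25)&(h[...,0]>9)).astype(np.uint8)
r,e=fit([f],"divider",[*B,.333+np.pi/2],base=.008,mfun=pale);q=R.T@(r[:2]-B)
print("div",q.round(4),(r[2]-.333)%np.pi,e)
print(bot.get_obs()["tcp_pos"],bot.get_obs()["time"])
E
```

```text
front top [-0.0935  0.0011] da -0.0 0.063
front side [-0.0234 -0.0049] da 0.63 0.993
back top [ 0.0948 -0.002 ] da 0.004 0.058
back side [-0.0114 -0.0153] da 1.287 0.993
left_end top [0.0018 0.1058] da -0.006 0.101
left_end side [-0.0305 -0.0138] da -1.0 0.995
right_end top [ 0.0002 -0.1101] da -0.001 0.103
right_end side [ 0.01   -0.1072] da 0.954 0.954
div [0.008  0.0016] 1.590627630421957 0.1770164168451106
[ 0.44128433 -0.22949592  0.13799823] 33.15
```

View pics/h_top.png

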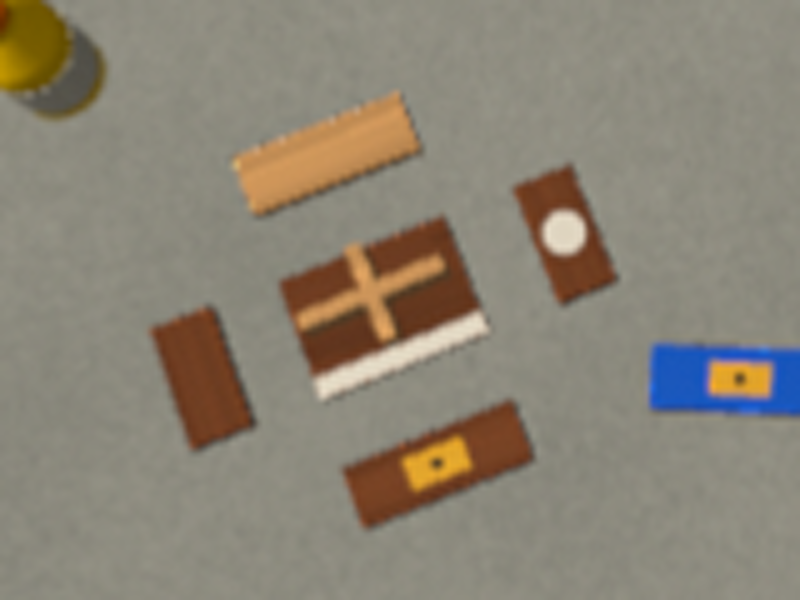

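View pics/h_side.png

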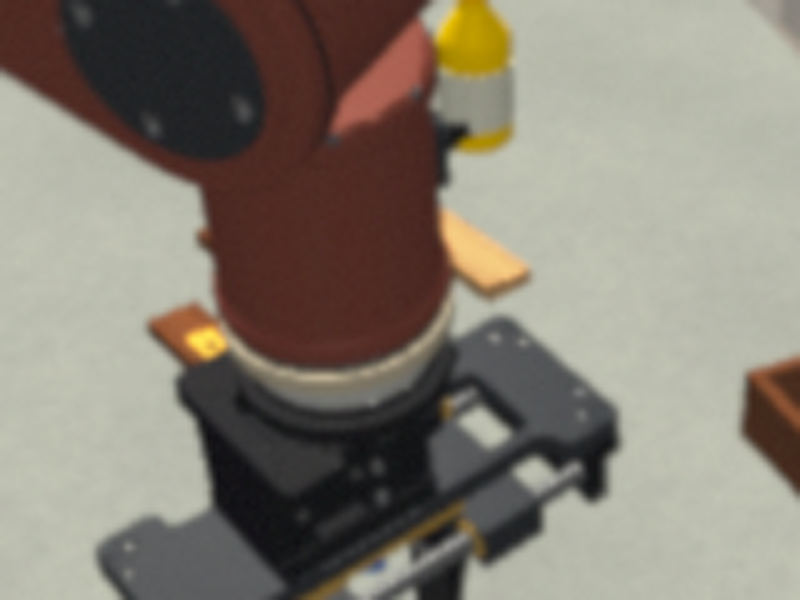

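```bash
python3 - <<'E'
from h import *
f,s=pickle.load(open("end.pkl","rb"))
SOLID['divider']=[(84,9,25.9,26),(9,56,25.9,26)]
c,sn=np.cos(.333),np.sin(.333);B=np.array([.5295,.2233]);R=np.array([[c,-sn],[sn,c]])
g=f["frame"][200:235,215:260]; 
def pale(img):
    h=cv2.cvtColor(img,cv2.COLOR_RGB2HSV).astype(int)
    return ((h[...,2]>125)&(h[...,1]>60)&(h[...,0]<25)&(h[...,0]>6)).astype(np.uint8)
for b in(.008,):
    r,e=fit([f],"divider",[*B,.333+np.pi/2],base=b,mfun=pale);q=R.T@(r[:2]-B);print(q.round(4),((r[2]-.333)%np.pi).round(3),round(e,3))
im=cv2.resize(f["frame"][:,:,::-1],None,fx=4,fy=4,interpolation=cv2.INTER_CUBIC)
for n,p,bb,col in(("divider",r,.008,(0,255,0)),("divider",[*B,.333+np.pi/2],.008,(255,0,255)),("bottom",[*B,.333],0,(255,255,0))):
    k,_=cv2.findContours(sil(f,n,p,bb),0,2);cv2.drawContours(im,k,-1,col,1)
cv2.imwrite("pics/i.png",cv2.resize(im[780:980,840:1060],None,fx=3,fy=3))
E
```

```text
[ 0.0055 -0.0001] 1.582 0.202
```

View pics/i.png

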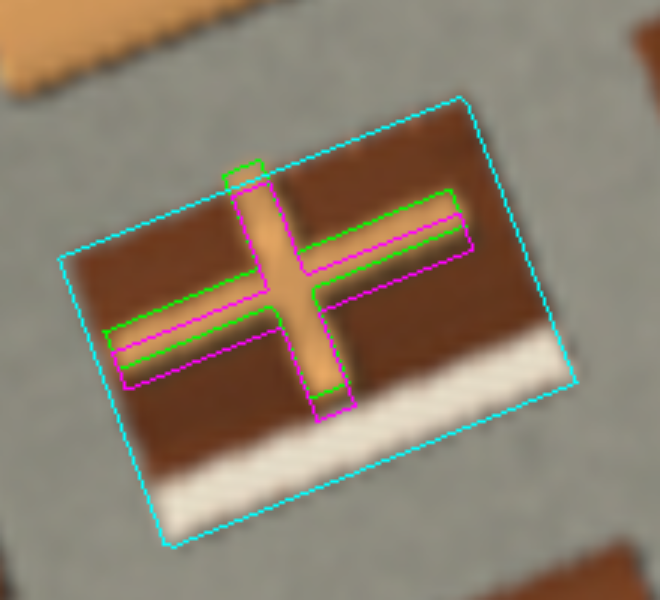

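Call:
drive_tool --series "0.5 0.018 0.055 0.01 0;0.5 0.018 0.055 0.01 0;0.5 0.018 0.055 0 0;0.5 0.018 0.055 0 0;0.5 0.018 0.055 0 0"

```text
time: 33.78
tcp_pos: [0.5308, 0.0593, 0.1585]
eef_rot: [-1.419, -0.345, 0.189]
force: [0.7, -0.3, 0.6]
grip_width: 0.0436
```

Call:
drive_tool --series "0.5 0.018 0.04 0 0;0.5 0 0 0 0;0.5 0 0 0 0"

```text
time: 34.15
tcp_pos: [0.5459, 0.1106, 0.1581]
eef_rot: [-1.415, -0.354, 0.201]
force: [-0.1, -1.3, -0.4]
grip_width: 0.0436
```

```bash
python3 - <<'E'
from h import *
o,f=snap("w3")
im=cv2.imread("pics/w3.png");im=cv2.resize(im,None,fx=4,fy=4,interpolation=cv2.INTER_CUBIC)
for n,p,bb,col in(("divider",[.5295,.2233,.333+np.pi/2],.008,(255,0,255)),("bottom",[.5295,.2233,.333],0,(255,255,0))):
    k,_=cv2.findContours(sil(f,n,p,bb),0,2);cv2.drawContours(im,k,-1,col,2)
cv2.imwrite("pics/w3o.png",cv2.resize(im[0:1100],(800,344)))
u=proj(f,[[.5295,.2233,.03]])[0];print(u)
x,y=(u*4).astype(int);y0=max(0,y-300);x0=max(0,x-400)
cv2.imwrite("pics/w3z.png",im[y0:y0+600,x0:x0+800])
E
```

```text
tcp [0.5459 0.1106 0.1581] psi 20.33 grip 0.0436 t 34.15 tilt [ 0.121 -0.986  0.115]
[330.55012902  99.66989021]
```

View pics/w3z.png

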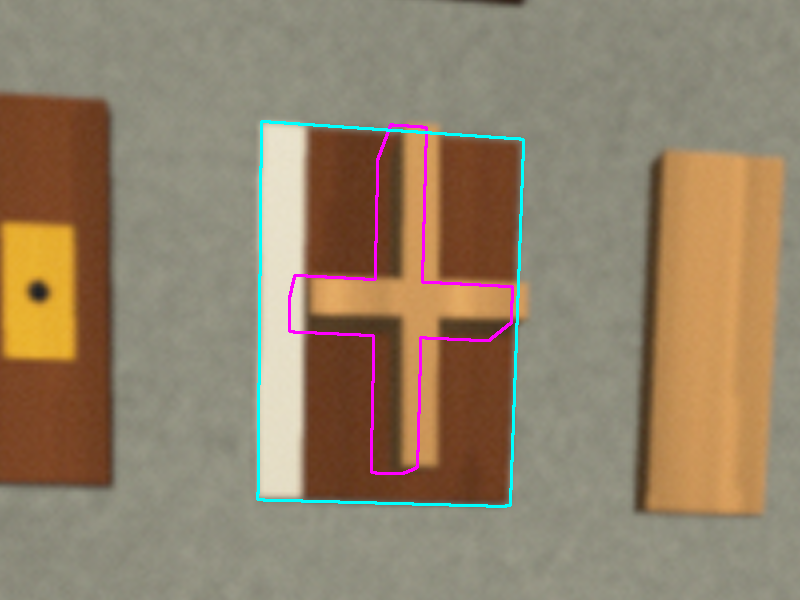

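```bash
python3 -c "
from plant import job;print(job.job_done())"
```

```text
the job is handed in; nothing more can be done
None
```

I laid out all four boards around the panel, stood the cross divider on it and released everything. I handed the job in at about 34 s on the robot's clock.

| Part | Off its place (top camera) | Allowed |
|---|---|---|
| Front board | about 1 mm, angle within 0.01 rad | 13 mm, 0.2 rad |
| Back board | about 2 mm, angle within 0.01 rad | 13 mm, 0.2 rad |
| Left end | about 2–3 mm, angle within 0.01 rad | 13 mm, 0.2 rad |
| Right end | about 2 mm, angle within 0.01 rad | 13 mm, 0.2 rad |
| Divider | about 5.5 mm towards the back edge, angle about 0.01 rad | 10 mm, 0.2 rad |

- **Divider:** It stands upright. The wrist camera put it about 3.5 mm towards the back edge, so the two cameras disagree by about 2 mm. My first rough fit on the top picture gave 8 mm. That fit, and the 5.5 mm one, matched the picture poorly. All the readings are inside the limit, so I left it.
- **Side camera:** The final check from it failed because the arm was blocking the view. It had also read about 2–5 mm off from the top camera at the start. A wrist picture agreed with the top camera on the panel, so I used the top camera's positions.
- **Tool tilt:** The tool slowly tilted while moving, by about 0.16 rad at the end, and the moves offer no way to correct it. The parts still came to rest flat.
- **Contact force:** Setting down the right end pressed on the bench briefly at about 29 N, read at the wrist.
- **Bystanders:** I never went near the glue bottle, brush or small box. I did not measure their positions again at the end.

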